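Reach the small scoop at the back of a full hook

ROBOT

A 6-joint arm with a two-finger parallel gripper is mounted at the origin on a cart in front of the work surface, level with it; the furniture and walls round the work are solid. World frame = base frame: x ahead of the robot, y to its left, z up, the work surface at z = 0. Lengths are in m, angles in degrees, forces in N, time in s.
With the tool pointing down it reaches from about 0.4 to 0.825 m from the base axis. Payload 7 kg.
Tool frame: the origin (TCP) lies midway between the tips of the shut fingers; the grasp point (between the pads) lies 19 mm behind it; z points along the fingers, y is the line along which they close (so a half turn about z gives the same grasp; the last joint's range is limited). The gripper opens to 88 mm and grips with 3 to 60 N. Pads are 19 mm wide; open, the fingers measure 130 mm over their backs; the gripper's body (78 mm by 193 mm) begins 47 mm behind the grasp point.
Start: joints at [92.252, 20.546, 0.682, 0, -70.136, -16.507], TCP at [0.166, 0.654, 0.227] pointing down, gripper open.
Joint ranges: [-176.03, 176.03], [-82.01, 121.73], [-58.28, 71.71], [-173.87, 95.51], [-174.79, -0.11], [-173.66, 173.66]. Speed limits (degrees/s): [136.94, 136.94, 172.46, 180, 180, 180].

INTERFACE

Orientations are given as [roll, pitch, yaw] about the fixed x, y, z axes, in that order (R = Rz(yaw) Ry(pitch) Rx(roll)).
In Python, from plant import r gives the robot as it stands. The module is installed in compiled form; this text tells all that it offers.
- The arm moves only by the tool play_rows, never from a script. Its argument "rows" is a list of rows, each an object with "slide": the shift along the tool's x, y, z as a fraction of full scale, a list of three; "delta_rot": the turn, a rotation vector about the tool's x, y, z as a fraction of full scale, a list of three; "fingers": the opening, from -1 (shut) to 1 (fully open). In form: [{"slide": [x, y, z], "delta_rot": [rx, ry, rz], "fingers": fingers}, ...]. A call has 1 to 8 rows; each row shifts and turns the commanded pose from where the row before left it, along the tool's axes as they then stand; what a row does not reach is not made up. Full scale, the value 1, is 0.15 m for a shift and 0.08 rad for a turn. A row lasts 1/8 s, in which the tool goes at most 62.5 mm and 10.7 degrees, less where a joint would pass 70% of its speed; a pose out of reach is approached as far as the arm can. A call with a number of a shift or a turn outside -1 to 1 is refused whole. A call with a gripper value outside its range is refused whole. The fingers move at their own pace and stop on an object; "squeeze" is the grip in N (left out, the last holds). Time passes only in rows, so rows that do not move let the fingers close. It gives the time, the measured TCP pose, the force, the opening and the grip force at its end, in the units of the state.
- r.get_state(): the state, without advancing time (a new reading comes with each control period).
- r.capture(name): name is "side" or "top" or "wrist"; returns a dict with "image" (480x640x3 uint8, blue, green, red), "fx", "fy", "cx", "cy" (pixels), "R" (3x3) and "t" (3): a world point X has camera coordinates R X + t; the wrist camera has in their place "T_tool_cam" (4x4, takes a point from camera to tool coordinates, whose origin is the TCP and whose axes are the flange's). Camera axes: x right, y down, z forward; pixel columns grow to the right and rows downward; lengths in m; the calibration is good to about 2 mm. The wrist camera is an equidistant fisheye: a pixel r from the principal point sees the ray r / f radians off the axis. A picture is of the moment at which its call begins: read the wrist's pose just before it. There is no depth.
- r.close_job(): hands the job in; it is judged then, once.
The state is a dict: "time_s": time; "joints": joint angles; "qd": joint speeds; "joint_torque": joint torques, N m; "tcp_pos": TCP position; "eef_rot": TCP orientation; "contact_force": force on the tool from outside, world axes, zero at the start; "moment": the same for the moment, N m; "gripper_width": finger opening in m; "gripper_force": force on a finger pad.
Only numpy, scipy, OpenCV 4.12 (cv2) and the standard library are available. Lean on these libraries where they do the work, as an engineer would, in place of code of your own. Each camera call takes 0.05 s, during which the arm holds its last target. There are 200 camera calls.

TASK

The small measuring scoop hangs at the back of the full hook, behind the large and the medium one. Hang those two on the empty spare hook, then take the small scoop and stand it bowl down in the sugar jar. The spare hook has been left turned to one side and too high or too low, so feel for it and work gently: do not push or knock against the stands, drop a scoop, put the front two down anywhere else, push the jar about or disturb the things standing around.

Things in the scene. Friction and masses are not known exactly. Their poses are not given: they have to be found in the camera images.
- full_stand: fixed hook stand with the three scoops: wooden base 136 mm across, telescopic steel post 14 mm thick, 200 high. Origin: post axis at worktop level. A level 7 mm bar, its axis 190 mm up (top 193.5), runs from the post 119 mm towards the stand's -x; its end turns up, 10 mm above the bar's top. To pass the tip an eye's origin must be 11 to 19 mm above the bar's top, within 3 mm sideways.
- spare_stand: same stand, hook empty; origin and axes alike. Its arm sits on a sliding tube and swivel and is NOT measured: bar axis from 172 to 208 mm up, turned up to 0.3 rad either way about the post axis (tip up to 35 mm sideways). This entry gives the post only: find the bar's height and side by touch or sight. It stays as set, springs about 1 mm per 7 N. Limits: 12 N by a scoop, 20 N by a finger.
- large_scoop: steel scoop, 75 g: bowl 56 mm wide, 27 deep, bottom 140 below the origin; stalk of two 6 mm wires widening to a closed eye. 1st or 2nd from the front. Origin: underside of the eye's crown, where the bar bears; wire ends 6 mm above it. z up the stalk, y across the eye, bowl opens to -x. Eye 14 mm wide, 27 high inside, 26 wide outside; straight sides 9 to 21 mm below the origin: pinch there along y.
- medium_scoop: steel scoop, 60 g, bowl 46 mm wide, 24 deep, bottom 127 below the origin; eye, origin and axes as the large one. 1st or 2nd from the front. Scoops hang about 33 mm apart (96, 63 and 30 mm from the post axis); keep at least 33 mm between them and from the post on the spare hook too, as the bowls reach 16 mm towards the post.
- small_scoop: steel scoop, 45 g, bowl 34 mm wide, 18 deep, bottom 112 below the origin; eye, origin and axes as the large one. Hangs at the back of the full hook, nearest its post. Bowl within 9 mm before and 11 mm behind the stalk's plane.
- small_scoop_bowl (a point): centre of the small scoop's bowl, 95 mm below its origin along the stalk
- sugar_jar: squat ribbed glass jar, 92 mm across, 74 high, open top, loose, 0.42 kg. Origin: centre of its underside; mouth about 46 mm wide inside; the scoop goes down through the sugar without resistance to the inner floor, 5 mm up.
- mug: green and white mug, 99 mm high, bystander; origin at the middle of its underside
- salt_shaker: salt shaker with a grey cap, 44 mm across, 90 mm high, bystander; origin at the middle of its underside
- spice_jar: spice jar with a dark cap, 44 mm across, 105 mm high, bystander; origin at the middle of its underside
- tea_box: carton of tea bags 68 x 122 x 77 mm, bystander; origin at the middle of its underside
Mind the look-alikes: they are no part of the job. What is shaped like the medium_scoop but yellow is not meant.

How it is judged (in metres and radians):
On the way, in this order (a step that is already met when the one before it is completed fails the run):
1. one of the two front scoops hangs on the spare hook (((x of large_scoop in the frame of spare_stand between -0.114 and -0.008 m and y of large_scoop in the frame of spare_stand between -0.045 and 0.045 m and z of large_scoop in the frame of spare_stand between 0.165 and 0.221 m and angle between large_scoop's own z axis and vertical below 0.4 rad and contact force between large_scoop and spare_stand above 0.05 N and contact force between the fingers and large_scoop below 0.05 N and linear speed of large_scoop below 0.08 m/s) or (x of medium_scoop in the frame of spare_stand between -0.114 and -0.008 m and y of medium_scoop in the frame of spare_stand between -0.045 and 0.045 m and z of medium_scoop in the frame of spare_stand between 0.165 and 0.221 m and angle between medium_scoop's own z axis and vertical below 0.4 rad and contact force between medium_scoop and spare_stand above 0.05 N and contact force between the fingers and medium_scoop below 0.05 N and linear speed of medium_scoop below 0.08 m/s))), for 0.1 s.
2. both front scoops hang on the spare hook (x of large_scoop in the frame of spare_stand between -0.114 and -0.008 m and y of large_scoop in the frame of spare_stand between -0.045 and 0.045 m and z of large_scoop in the frame of spare_stand between 0.165 and 0.221 m and angle between each of large_scoop, medium_scoop's own z axis and vertical below 0.4 rad and contact force between each of large_scoop, medium_scoop and spare_stand above 0.05 N and contact force between the fingers and large_scoop below 0.05 N and linear speed of each of large_scoop, medium_scoop below 0.08 m/s and x of medium_scoop in the frame of spare_stand between -0.114 and -0.008 m and y of medium_scoop in the frame of spare_stand between -0.045 and 0.045 m and z of medium_scoop in the frame of spare_stand between 0.165 and 0.221 m and contact force between the fingers and medium_scoop below 0.05 N), for 0.2 s.
At the end, for the whole second after the job is handed in: Large and medium scoop hang free on the spare arm (eye between post and tip, within 45 mm of its nominal line, stalk within 23 degrees of upright); the small one stands in the upright jar, bowl centre within 30 mm of its axis and 8 to 45 mm up, eye 75 mm up or more; all let go and still (all of step 2 and horizontal distance between small_scoop_bowl and sugar_jar below 0.03 m and z of small_scoop_bowl in the frame of sugar_jar between 0.008 and 0.045 m and z of small_scoop in the frame of sugar_jar above 0.075 m and linear speed of small_scoop below 0.05 m/s and linear speed of sugar_jar below 0.03 m/s and angle between sugar_jar's own z axis and vertical below 0.1 rad); the robot touches nothing.
It fails at once if a scoop is pressed or knocked against a hook stand with more than 12 N, or the robot itself presses on one with more than 20 N (contact force between any of large_scoop, medium_scoop, small_scoop and full_stand above 12 N or contact force between any of large_scoop, medium_scoop, small_scoop and spare_stand above 12 N or contact force between any of the fingers, the arm and full_stand above 20 N or contact force between any of the fingers, the arm and spare_stand above 20 N).
It fails at once if a front scoop is dropped or put down instead of going onto the spare hook (height (world z) of any of large_scoop, medium_scoop below 0.15 m).
It fails at once if the small scoop is let fall (faster than 0.7 m/s while not held) (linear speed of small_scoop above 0.7 m/s and contact force between the fingers and small_scoop below 0.02 N).
It fails at once if the sugar jar is tipped by more than 15 degrees, pushed more than 40 mm or pressed with more than 20 N (angle between sugar_jar's own z axis and vertical above 0.26 rad or distance of sugar_jar from where it was at the start of the episode above 0.04 m or contact force between any of small_scoop, the fingers and sugar_jar above 20 N).
It fails at once if the mug, salt shaker, spice jar or tea box is moved by more than 20 mm (distance of any of mug, salt_shaker, spice_jar, tea_box from where it was at the start of the episode above 0.02 m).
It also fails if it takes over 72 s, if anything falls off the work surface, if the arm or the gripper's body presses on something with over 40 N, if the wrist force passes 120 N, or if a joint passes its speed limit or range.

## Working session

There is one attempt and no reset: what is moved stays moved. The work goes in short steps, Python scripts to look and compute and a tool call to move; the robot and the scene stay as the last step left them, time stands still between calls to the robot, and variables do not carry over. Pictures are saved under pics/ and viewed, at most 10 in all, crops included, and the job is handed in when it is done.

Besides the shell and the picture viewer there is one more tool, called after "Request:" by a JSON object that holds its "method" and its "body". play_rows: Moves the arm, as the interface text tells. Shift numbers are shares of 0.15 m and turn numbers shares of 0.08 rad, none past 1 either way. Its arguments: {"type":"object","properties":{"rows":{"type":"array"},"squeeze":{"type":"number"}},"required":["rows"]}

```bash
mkdir -p pics
cat > h.py <<'E'
from plant import r
import cv2, numpy as np
def cap(n,f):
    c=r.capture(n); cv2.imwrite('pics/'+f+'.png',c['image']); np.save('pics/'+f+'.npy',c,allow_pickle=True); return c
def load(f): return np.load('pics/'+f+'.npy',allow_pickle=True).item()
def ray(c,u,v):
    R=np.array(c['R']);t=np.array(c['t']).ravel()
    d=R.T@np.array([(u-c['cx'])/c['fx'],(v-c['cy'])/c['fy'],1]); return -R.T@t,d
def onz(c,u,v,z):
    o,d=ray(c,u,v); return o+d*(z-o[2])/d[2]
def proj(c,X):
    p=np.array(c['R'])@np.array(X)+np.array(c['t']).ravel(); return np.array([c['fx']*p[0]/p[2]+c['cx'],c['fy']*p[1]/p[2]+c['cy']])
def tri(c1,p1,c2,p2):
    o1,d1=ray(c1,*p1);o2,d2=ray(c2,*p2);d1/=np.linalg.norm(d1);d2/=np.linalg.norm(d2)
    s=np.linalg.lstsq(np.c_[d1,-d2],o2-o1,rcond=None)[0]; a=o1+s[0]*d1;b=o2+s[1]*d2
    return (a+b)/2,np.linalg.norm(a-b)
E
python3 - <<'E'
from h import *
for n in('side','top'):
    c=cap(n,n+'0'); o,_=ray(c,0,0); print(n,o,c['fx'],np.round(c['R'],3).tolist())
s=r.get_state();print({k:np.round(v,4).tolist() for k,v in s.items()})
E
```

```text
side [ 0.01287732 -0.55599966  0.94453291] 590.0169315563495 [[0.645, -0.764, -0.019], [-0.552, -0.449, -0.703], [0.528, 0.464, -0.711]]
top [ 0.53642484 -0.03326257  1.28703127] 487.7794009647528 [[-0.014, -1.0, 0.002], [-0.999, 0.014, -0.053], [0.053, -0.003, -0.999]]
{'time_s': 0.1, 'joints': [92.2515, 20.5893, 0.6406, -0.0166, -70.135, -16.5065], 'qd': [0.0344, -0.0247, 0.175, 0.0153, -0.0285, -0.0469], 'joint_torque': [-0.0007, -58.4166, 29.375, 7.0153, 0.0102, -0.0], 'tcp_pos': [0.1661, 0.6538, 0.2257], 'eef_rot': [179.9153, -0.0088, -14.2607], 'contact_force': [0.1705, -1.4614, 0.0772], 'moment': [-0.0124, 0.0365, -0.0191], 'gripper_force': 0.0, 'gripper_width': 0.0877}
```

View pics/side0.png

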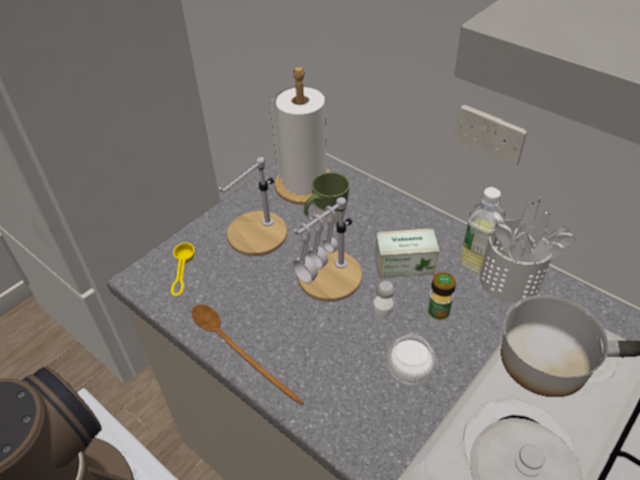

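View pics/top0.png

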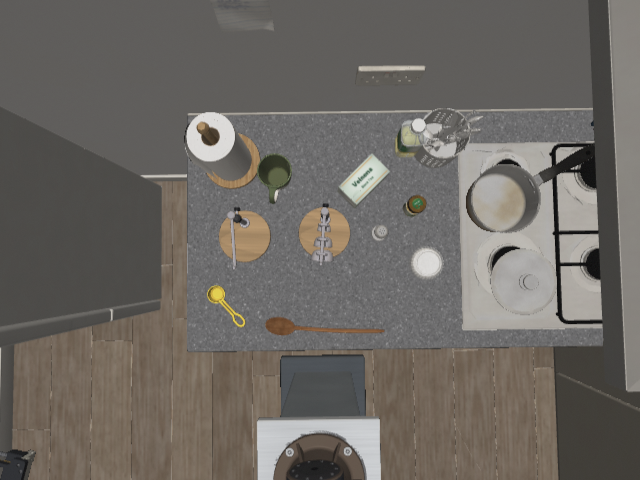

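The side view shows the spare stand's bar at about (222,190)–(260,163) and the full stand's at about (298,230)–(340,205). In the top view the spare bar runs (234,268)–(236,215) and the full bar (321,264)–(325,210); the sugar jar is at (427,263). Next I enlarge these.

Run:
```python
from h import *
s=load('side0')['image'];t=load('top0')['image']
cv2.imwrite('pics/sc.png',cv2.resize(s[150:300,210:360],None,fx=4,fy=4,interpolation=cv2.INTER_CUBIC))
cv2.imwrite('pics/tc.png',cv2.resize(t[190:290,205:365],None,fx=5,fy=5,interpolation=cv2.INTER_CUBIC))
```

```text
(no output)
```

View pics/sc.png

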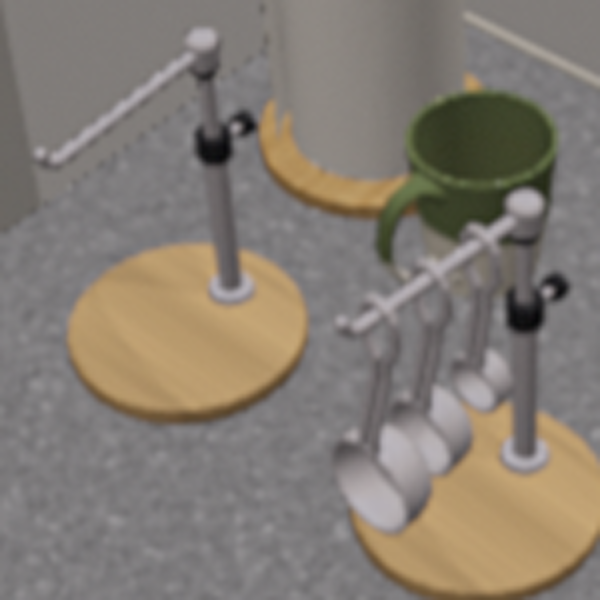

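View pics/tc.png

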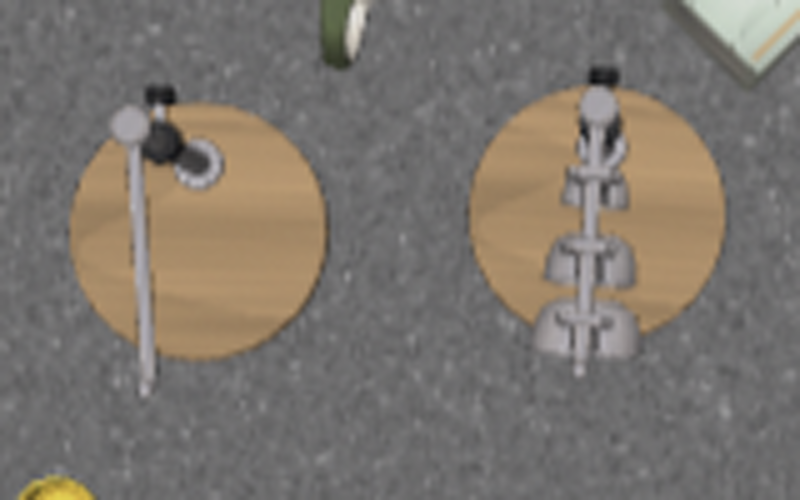

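Enlarged, the side crop shows the spare cap at (203,45), tip (42,155), post foot (230,287); full cap (525,207), tip (347,325), foot (524,456). In the top crop: spare cap (130,125), tip (147,388), foot (197,164); full cap (598,105), tip (580,370), foot (603,146). The large scoop is in front.

```bash
cat > px.py <<'E'
from h import *
S=load('side0');T=load('top0')
fs=lambda x,y:(210+(x+.5)/4-.5,150+(y+.5)/4-.5)
ft=lambda x,y:(205+(x+.5)/5-.5,190+(y+.5)/5-.5)
E
python3 - <<'E'
from px import *
np.set_printoptions(precision=4,suppress=True)
P={'s_foot':((230,287),(197,164)),'s_cap':((203,45),(130,125)),'s_tip':((42,155),(147,388)),
'f_foot':((524,456),(603,146)),'f_cap':((525,207),(598,105)),'f_tip':((347,325),(580,370)),
'L':((380,308),(586,318)),'M':((430,270),(590,245)),'Sm':((485,235),(596,178))}
for k,(a,b) in P.items(): print(k,*tri(S,fs(*a),T,ft(*b)))
for k in('s_foot','f_foot'): print(k,onz(S,*fs(*P[k][0]),.012),onz(T,*ft(*P[k][1]),.012))
# base disc centres
print('discs',onz(T,*ft(198,230),.012),onz(T,*ft(597,213),.012))
print('jar top',onz(T,427,263,.074),onz(S,412,352,.074))
for n,u,v,z in(('salt',380,232,.09),('spice',416,205,.105),('mug',275,171,.099),('tea',364,179,.077)): print(n,onz(T,u,v,z))
E
```

```text
s_foot [0.6595 0.1843 0.0239] 0.0006581639619170505
s_cap [0.6611 0.1846 0.1949] 0.0012582825897380979
s_tip [0.5426 0.1759 0.2036] 0.0006400941995005638
f_foot [ 0.6657 -0.0263  0.0223] 0.0005353665124187602
f_cap [ 0.6667 -0.0256  0.1967] 0.0003237312954939602
f_tip [ 0.5486 -0.0169  0.2025] 0.0026800178993230807
L [ 0.5708 -0.0187  0.1977] 0.00026551912167985443
M [ 0.6033 -0.0209  0.1991] 0.00036782331638828995
Sm [ 0.6345 -0.0255  0.2012] 0.003629407922343363
s_foot [0.6681 0.1936 0.012 ] [0.6604 0.1866 0.012 ]
f_foot [ 0.6728 -0.0202  0.012 ] [ 0.667  -0.0265  0.012 ]
discs [0.6257 0.1862 0.012 ] [ 0.6318 -0.0229  0.012 ]
jar top [ 0.5468 -0.2784  0.074 ] [ 0.5459 -0.2833  0.074 ]
salt [ 0.6245 -0.1613  0.09  ]
spice [ 0.6882 -0.2487  0.105 ]
mug [0.7777 0.0948 0.099 ]
tea [ 0.7589 -0.1252  0.077 ]
```

```bash
cat > plan.py <<'E'
from h import *
from scipy.spatial.transform import Rotation as Ro
def st(): 
    s=r.get_state(); return s
def plan(*targets,step=.045,yaw=None):
    "straight legs to world TCP targets -> slides in tool axes"
    s=st(); p=np.array(s['tcp_pos']);R=Ro.from_euler('xyz',s['eef_rot'],degrees=True).as_matrix()
    if yaw is not None: R=Ro.from_euler('xyz',[180,0,yaw],degrees=True).as_matrix()
    print('tcp',np.round(p,4),np.round(s['eef_rot'],2),'F',np.round(s['contact_force'],2),'w',round(s['gripper_width'],4),'t',s['time_s'])
    for q in targets:
        d=R.T@(np.array(q)-p); n=int(np.ceil(np.linalg.norm(d)/step)); print(q,n,'x',np.round(d/n/.15,3)); p=np.array(q)
E
python3 - <<'E'
from plan import *
plan((.2,.42,.3),(.36,.25,.3),(.45,.08,.3),yaw=-4.5)
print(r.capture('wrist')['T_tool_cam'])
E
```

```text
tcp [0.1661 0.6538 0.2257] [ 1.7992e+02 -1.0000e-02 -1.4260e+01] F [ 0.17 -1.46  0.08] w 0.0877 t 0.1
(0.2, 0.42, 0.3) 6 x [ 0.058  0.256 -0.083]
(0.36, 0.25, 0.3) 6 x [0.192 0.174 0.   ]
(0.45, 0.08, 0.3) 5 x [0.137 0.217 0.   ]
[[-9.96036534e-04 -9.61707587e-01 -2.74075766e-01  7.48433694e-02]
 [ 9.99999335e-01 -7.98695016e-04 -8.31612437e-04  2.96606099e-04]
 [ 5.80865042e-04 -2.74076412e-01  9.61707743e-01 -1.57401937e-01]
 [ 0.00000000e+00  0.00000000e+00  0.00000000e+00  1.00000000e+00]]
```

Request:
{"method": "play_rows", "body": {"rows": [{"slide": [0,0,-0.2],"delta_rot": [0,0,-1],"fingers": 0},{"slide": [0,0,-0.3],"delta_rot": [0,0,-1],"fingers": 0},{"slide": [0.058,0.256,0],"delta_rot": [0,0,-0.13],"fingers": 0},{"slide": [0.058,0.256,0],"delta_rot": [0,0,0],"fingers": 0},{"slide": [0.058,0.256,0],"delta_rot": [0,0,0],"fingers": 0},{"slide": [0.058,0.256,0],"delta_rot": [0,0,0],"fingers": 0},{"slide": [0.058,0.256,0],"delta_rot": [0,0,0],"fingers": 0},{"slide": [0.058,0.256,0],"delta_rot": [0,0,0],"fingers": 0}]}}

```text
time_s: 1.15
tcp_pos: [0.1999, 0.4189, 0.3013]
eef_rot: [180.0, 0.0, -4.5]
contact_force: [-0.0, 0.9, -0.5]
gripper_width: 0.0434
gripper_force: 0.0
```

Request:
{"method": "play_rows", "body": {"rows": [{"slide": [0.192,0.174,0],"delta_rot": [0,0,0],"fingers": 0},{"slide": [0.192,0.174,0],"delta_rot": [0,0,0],"fingers": 0},{"slide": [0.192,0.174,0],"delta_rot": [0,0,0],"fingers": 0},{"slide": [0.192,0.174,0],"delta_rot": [0,0,0],"fingers": 0},{"slide": [0.192,0.174,0],"delta_rot": [0,0,0],"fingers": 0},{"slide": [0.192,0.174,0],"delta_rot": [0,0,0],"fingers": 0},{"slide": [0,0,0],"delta_rot": [0,0,0],"fingers": 0}]}}

```text
time_s: 2.02
tcp_pos: [0.3608, 0.249, 0.3014]
eef_rot: [180.0, 0.0, -4.7]
contact_force: [0.9, 0.2, 0.1]
gripper_width: 0.0437
gripper_force: 0.0
```

Run:
```python
from plan import *
s=st();c=cap('wrist','w1');np.save('pics/w1s.npy',s,allow_pickle=True)
plan((.46,.179,.30),(.475,-.02,.3))
```

```text
tcp [0.3602 0.2498 0.3014] [ 1.7999e+02  1.0000e-02 -4.6400e+00] F [-1.03 -0.52 -0.98] w 0.0435 t 2.075
(0.46, 0.179, 0.3) 3 x [0.234 0.139 0.003]
(0.475, -0.02, 0.3) 5 x [0.041 0.263 0.   ]
```

Request:
{"method": "play_rows", "body": {"rows": [{"slide": [0.3,0.139,0],"delta_rot": [0,0,0],"fingers": 0},{"slide": [0.3,0.139,0],"delta_rot": [0,0,0],"fingers": 0},{"slide": [0.3,0.139,0],"delta_rot": [0,0,0],"fingers": 0},{"slide": [0,0,0],"delta_rot": [0,0,0],"fingers": 0},{"slide": [0,0,0],"delta_rot": [0,0,0],"fingers": 0}]}}

```text
time_s: 2.7
tcp_pos: [0.489, 0.1783, 0.3012]
eef_rot: [180.0, 0.0, -4.5]
contact_force: [0.8, -0.9, 1.1]
gripper_width: 0.0437
gripper_force: 0.0
```

```bash
cat >> plan.py <<'E'
def wcap(f):
    ss=[st()]; c=cap('wrist',f); c['p']=np.array(ss[0]['tcp_pos']);c['e']=np.array(ss[0]['eef_rot']); np.save('pics/'+f+'.npy',c,allow_pickle=True); return c
E
python3 -c "
from plan import *
wcap('wa');plan()"
```

```text
tcp [0.4888 0.1785 0.3015] [-1.80e+02  2.00e-02 -4.44e+00] F [ 0.1  -0.71  0.19] w 0.0434 t 2.75
```

Request:
{"method": "play_rows", "body": {"rows": [{"slide": [0,0.222,0],"delta_rot": [0,0,0],"fingers": 0},{"slide": [0,0.222,0],"delta_rot": [0,0,0],"fingers": 0},{"slide": [0,0.222,0],"delta_rot": [0,0,0],"fingers": 0},{"slide": [0,0,0],"delta_rot": [0,0,0],"fingers": 0},{"slide": [0,0,0],"delta_rot": [0,0,0],"fingers": 0}]}}

```text
time_s: 3.38
tcp_pos: [0.4813, 0.0791, 0.302]
eef_rot: [-180.0, -0.1, -4.4]
contact_force: [0.3, 0.4, -0.7]
gripper_width: 0.0438
gripper_force: 0.0
```

```bash
python3 -c "
from plan import *
wcap('wb');plan()"
```

```text
tcp [0.4814 0.0792 0.3019] [-1.7997e+02 -3.0000e-02 -4.4100e+00] F [-0.35 -0.5   0.24] w 0.0436 t 3.425
```

Request:
{"method": "play_rows", "body": {"rows": [{"slide": [0,0.222,0],"delta_rot": [0,0,0],"fingers": 0},{"slide": [0,0.222,0],"delta_rot": [0,0,0],"fingers": 0},{"slide": [0,0.222,0],"delta_rot": [0,0,0],"fingers": 0},{"slide": [0,0,0],"delta_rot": [0,0,0],"fingers": 0},{"slide": [0,0,0],"delta_rot": [0,0,0],"fingers": 0}]}}

```text
time_s: 4.05
tcp_pos: [0.474, -0.0207, 0.3015]
eef_rot: [-180.0, -0.0, -4.5]
contact_force: [0.7, 0.0, 0.3]
gripper_width: 0.0436
gripper_force: 0.0
```

```bash
python3 -c "
from plan import *
c=wcap('wc');plan();print(c['fx'],c['fy'],c['cx'],c['cy'])
a=load('wa')['image'];b=load('wb')['image'];c=c['image']
for n,i in zip('abc',(a,b,c)):
  pass
v=np.vstack([np.hstack([cv2.resize(a,(400,300)),cv2.resize(b,(400,300))]),np.hstack([cv2.resize(c,(400,300)),np.zeros((300,400,3),np.uint8)])])
cv2.imwrite('pics/wm.png',v)"
```

```text
tcp [ 0.4741 -0.0205  0.3015] [-179.99   -0.     -4.44] F [ 0.61 -0.19  0.35] w 0.0436 t 4.1
371.64829954431775 371.64829954431775 320.559473931233 246.0528621742119
```

View pics/wm.png

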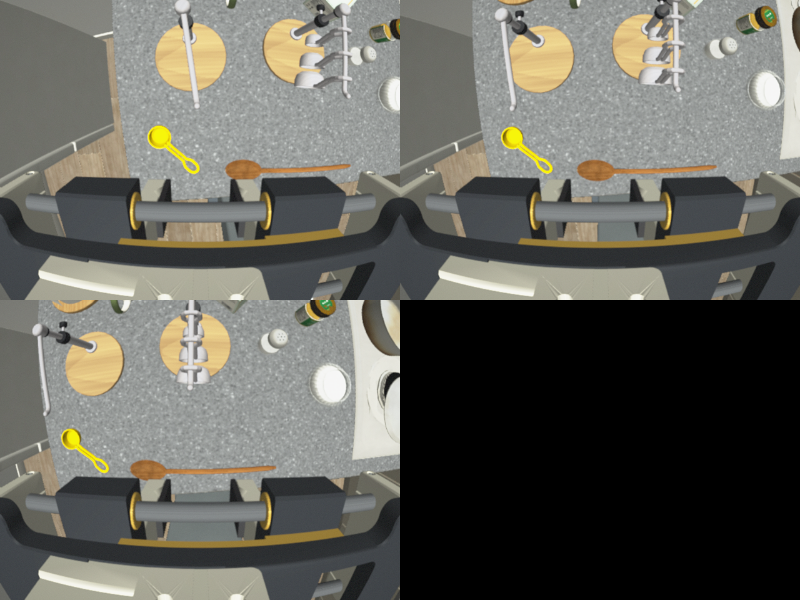

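The wrist views show the spare bar (tip at about (195,105), (113,107), (47,412)) and the full bar (tip (347,95), (678,88), (190,388)). I enlarge the six bar regions side by side.

```bash
python3 -c "
from h import *
C=[('wa',266,10),('wb',146,10),('wc',40,30),('wa',510,0),('wb',400,0),('wc',270,0)]
v=np.hstack([cv2.resize(load(n)['image'][y:y+180,x:x+66],None,fx=2,fy=3,interpolation=cv2.INTER_CUBIC) for n,x,y in C])
for i in range(1,6): v[:,132*i]=(0,0,255)
cv2.imwrite('pics/w6.png',v)"
```

```text
(no output)
```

View pics/w6.png

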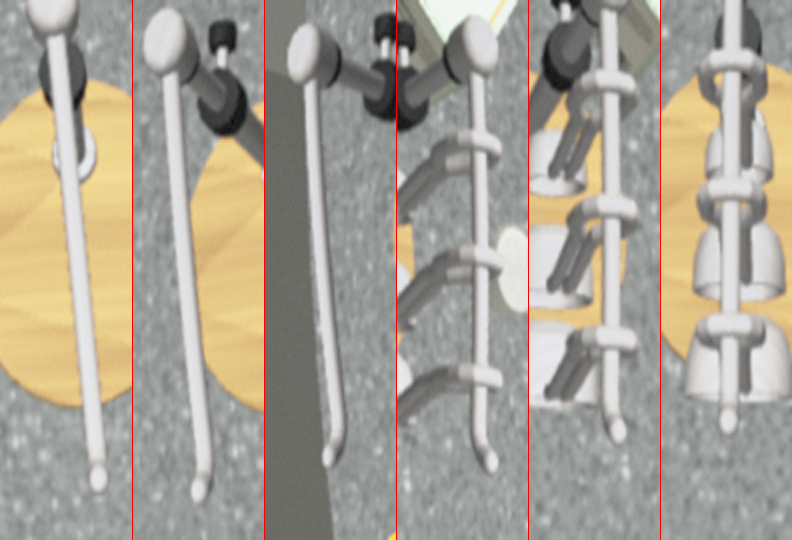

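The tips appear in spare panels at (98,478), (200,490) and (329,458), and in full panels at (491,462), (618,432) and (728,420); I also read points along each bar axis. Fitting lines to these rays.

```bash
cat > fit.py <<'E'
from plan import *
from scipy.optimize import least_squares
np.set_printoptions(precision=4,suppress=True)
def wray(c,u,v):
    dx,dy=u-c['cx'],v-c['cy'];rr=np.hypot(dx,dy);th=rr/c['fx']
    d=np.array([np.sin(th)*dx/rr,np.sin(th)*dy/rr,np.cos(th)])
    R=Ro.from_euler('xyz',c['e'],degrees=True).as_matrix();T=c['T_tool_cam']
    return c['p']+R@T[:3,3],R@T[:3,:3]@d
def meet(rays):
    A=sum(np.eye(3)-np.outer(d,d) for o,d in rays);b=sum((np.eye(3)-np.outer(d,d))@o for o,d in rays)
    x=np.linalg.solve(A,b); return x,[np.linalg.norm(np.cross(x-o,d)) for o,d in rays]
def line(rays):
    def f(q):
        p=np.array([.6,q[0],q[2]]);l=np.array([1,q[1],0])
        return [np.dot(p-o,np.cross(l,d)/np.linalg.norm(np.cross(l,d))) for o,d in rays]
    s=least_squares(f,[.1,0,.19]); return s.x,np.std(s.fun)
E
python3 - <<'E'
from fit import *
C=[('wa',266,10),('wb',146,10),('wc',40,30),('wa',510,0),('wb',400,0),('wc',270,0)]
B=[[(60,60),(68,180),(80,300),(93,430)],[(39,100),(48,200),(58,310),(70,430)],[(48,100),(54,200),(63,310),(72,420)],
[(81,90),(84,230),(84,330),(84,420)],[(83,150),(83,290),(83,390)],[(73,30),(71,140),(70,250),(69,360)]]
T=[(98,478),(68,490),(65,458),(95,462),(90,432),(68,420)]
cap={0:(52,8),1:(38,42),2:(47,52)}
px=lambda i,x,y:(C[i][1]+(x+.5)/2-.5,C[i][2]+(y+.5)/3-.5)
ry=lambda i,q:wray(load(C[i][0]),*px(i,*q))
for g in((0,1,2),(3,4,5)):
    q,s=line([ry(i,b) for i in g for b in B[i]]); print('bar y@.6, slope, z',q,np.degrees(np.arctan(q[1])),s)
    x,e=meet([ry(i,T[i]) for i in g]); print('tip',x,np.array(e),'bar y at tip',q[0]+q[1]*(x[0]-.6))
print('cap',meet([ry(i,cap[i]) for i in cap]))
E
```

```text
bar y@.6, slope, z [0.181  0.0542 0.1898] 3.102466257370469 0.00044321376140350624
tip [0.5454 0.1774 0.1998] [0.0003 0.0003 0.0004] bar y at tip 0.17802966589334185
bar y@.6, slope, z [-0.0197 -0.0874  0.1901] -4.992909386215145 0.00027574446823651317
tip [ 0.5514 -0.0154  0.2003] [0.0002 0.0002 0.0004] bar y at tip -0.015492580384156115
cap (array([0.6652, 0.1849, 0.1887]), [np.float64(0.0010923360045738786), np.float64(0.00046972571845880275), np.float64(0.0006526604759232598)])
```

Run:
```python
from fit import *
C=[('wa',510,0),('wb',400,0),('wc',270,0)]
E={'L':[(84,375),(79,338),(70,325)],'M':[(82,258),(79,205),(70,188)],'S':[(82,143),(78,78),(71,62)]}
for k,v in E.items():
    x,e=meet([wray(load(n),X+(q[0]+.5)/2-.5,Y+(q[1]+.5)/3-.5) for (n,X,Y),q in zip(C,v)]); print(k,x,np.array(e),'bar y',-.0197-.0874*(x[0]-.6))
plan((.573,-.0175,.30),(.573,-.0175,.161))
```

```text
L [ 0.5747 -0.0171  0.1897] [0.0005 0.001  0.0005] bar y -0.01748876644278068
M [ 0.6085 -0.0199  0.1882] [0.0009 0.0007 0.0006] bar y -0.020440497226348418
S [ 0.6415 -0.0227  0.1898] [0.0009 0.0012 0.0004] bar y -0.023331125096497256
tcp [ 0.4741 -0.0205  0.3015] [-179.99   -0.     -4.44] F [ 0.61 -0.19  0.35] w 0.0436 t 4.1
(0.573, -0.0175, 0.3) 3 x [ 0.219 -0.024  0.003]
(0.573, -0.0175, 0.161) 4 x [-0.     0.     0.232]
```

Request:
{"method": "play_rows", "body": {"rows": [{"slide": [0.222,-0.024,0],"delta_rot": [0,0,0.11],"fingers": 0},{"slide": [0.222,-0.024,0],"delta_rot": [0,0,0],"fingers": 0},{"slide": [0.222,-0.024,0],"delta_rot": [0,0,0],"fingers": 0},{"slide": [0,0,0.2],"delta_rot": [0,0,0],"fingers": 0},{"slide": [0,0,0.2],"delta_rot": [0,0,0],"fingers": 0},{"slide": [0,0,0.1],"delta_rot": [0,0,0],"fingers": 0},{"slide": [0,0,0],"delta_rot": [0,0,0],"fingers": 0}]}}

```text
time_s: 4.97
tcp_pos: [0.574, -0.0185, 0.2259]
eef_rot: [180.0, 0.1, -4.9]
contact_force: [0.7, 0.3, -0.4]
gripper_width: 0.0439
gripper_force: 0.0
```

Run:
```python
from plan import *
plan((.5745,-.0175,.225),(.5745,-.0175,.1605))
```

```text
tcp [ 0.574  -0.0185  0.2259] [ 1.7995e+02  1.0000e-01 -4.9400e+00] F [ 0.66  0.31 -0.44] w 0.0439 t 4.975
(0.5745, -0.0175, 0.225) 1 x [ 0.003 -0.007  0.006]
(0.5745, -0.0175, 0.1605) 2 x [ 0.    -0.     0.215]
```

Request:
{"method": "play_rows", "body": {"rows": [{"slide": [0.003,-0.006,0.14],"delta_rot": [0,0,0],"fingers": 0},{"slide": [0,0,0.14],"delta_rot": [0,0,0],"fingers": 0},{"slide": [0,0,0.14],"delta_rot": [0,0,0],"fingers": 0},{"slide": [0,0,0.015],"delta_rot": [0,0,0],"fingers": 0},{"slide": [0,0,0],"delta_rot": [0,0,0],"fingers": -0.3},{"slide": [0,0,0],"delta_rot": [0,0,0],"fingers": -0.6},{"slide": [0,0,0],"delta_rot": [0,0,0],"fingers": -1},{"slide": [0,0,0],"delta_rot": [0,0,0],"fingers": -1}], "squeeze": 15}}

```text
time_s: 5.98
tcp_pos: [0.5755, -0.018, 0.1623]
eef_rot: [-180.0, -0.1, -5.0]
contact_force: [0.1, 1.7, 4.9]
gripper_width: 0.025
gripper_force: 15.0
```

Request:
{"method": "play_rows", "body": {"rows": [{"slide": [0,0,-0.03],"delta_rot": [0,0,0],"fingers": -1},{"slide": [0,0,-0.04],"delta_rot": [0,0,0],"fingers": -1},{"slide": [0,0,-0.035],"delta_rot": [0,0,0],"fingers": -1},{"slide": [0,0,0],"delta_rot": [0,0,0],"fingers": -1}]}}

```text
time_s: 6.48
tcp_pos: [0.5751, -0.0182, 0.1776]
eef_rot: [-180.0, -0.0, -5.0]
contact_force: [0.3, -0.4, -0.9]
gripper_width: 0.0253
gripper_force: 15.0
```

Run:
```python
from plan import *
plan()
import time
```

```text
tcp [ 0.5751 -0.0182  0.1776] [-1.7999e+02 -5.0000e-02 -5.0000e+00] F [ 0.28 -0.4  -0.94] w 0.0253 t 6.475
```

Request:
{"method": "play_rows", "body": {"rows": [{"slide": [-0.05,0,0],"delta_rot": [0,0,0],"fingers": -1},{"slide": [-0.08,0,0],"delta_rot": [0,0,0],"fingers": -1},{"slide": [-0.08,0,0],"delta_rot": [0,0,0],"fingers": -1},{"slide": [-0.1,0,0],"delta_rot": [0,0,0],"fingers": -1},{"slide": [-0.1,0,0],"delta_rot": [0,0,0],"fingers": -1},{"slide": [0,0,0],"delta_rot": [0,0,0],"fingers": -1}]}}

```text
time_s: 7.22
tcp_pos: [0.5124, -0.0127, 0.1775]
eef_rot: [-180.0, -0.0, -5.0]
contact_force: [0.4, -0.7, -0.4]
gripper_width: 0.0252
gripper_force: 15.0
```

Run:
```python
from plan import *
c=wcap('g1')
cv2.imwrite('pics/g1.png',c['image'])
# spare bar line
f=lambda x:.181+.0542*(x-.6)
plan((.50,.05,.19),(.505,f(.505),.19),yaw=-5)
```

```text
tcp [ 0.5132 -0.0127  0.1775] [-1.7998e+02 -5.0000e-02 -4.9600e+00] F [ 0.13 -0.08 -1.25] w 0.0254 t 7.275
(0.5, 0.05, 0.19) 2 x [-0.062 -0.204 -0.042]
(0.505, 0.175851, 0.19) 3 x [-0.013 -0.28  -0.   ]
```

View pics/g1.png

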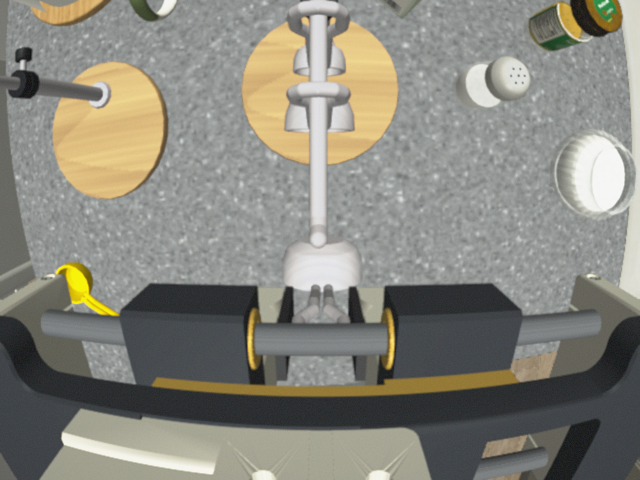

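The large scoop is held centred between the fingers near (320,300), clear of the full hook's tip at (318,238); medium and small still hang.

Request:
{"method": "play_rows", "body": {"rows": [{"slide": [-0.03,-0.1,0],"delta_rot": [0,0,-0.6],"fingers": -1},{"slide": [-0.03,-0.2,0],"delta_rot": [0,0,-0.6],"fingers": -1},{"slide": [0,-0.25,0],"delta_rot": [0,0,-0.57],"fingers": -1},{"slide": [0,-0.25,0],"delta_rot": [0,0,0],"fingers": -1},{"slide": [0,-0.2,0],"delta_rot": [0,0,0],"fingers": -1},{"slide": [0,-0.15,0],"delta_rot": [0,0,0],"fingers": -1},{"slide": [0,0,0],"delta_rot": [0,0,0],"fingers": -1}]}}

```text
time_s: 8.15
tcp_pos: [0.5018, 0.162, 0.1768]
eef_rot: [180.0, 0.0, 3.3]
contact_force: [0.4, 0.3, -1.9]
gripper_width: 0.025
gripper_force: 15.0
```

Run:
```python
from plan import *
f=lambda x:.181+.0542*(x-.6)
plan((.51,f(.51),.1775),(.5965,f(.5965),.1775),yaw=3.1)
```

```text
tcp [0.5018 0.162  0.1768] [179.99   0.     3.32] F [ 0.43  0.26 -1.91] w 0.025 t 8.15
(0.51, 0.176122, 0.1775) 1 x [ 0.059 -0.091 -0.004]
(0.5965, 0.1808103, 0.1775) 2 x [ 0.289 -0.    -0.   ]
```

Request:
{"method": "play_rows", "body": {"rows": [{"slide": [0.059,-0.091,-0.004],"delta_rot": [0,0,0.04],"fingers": -1},{"slide": [0,0,0],"delta_rot": [0,0,0],"fingers": -1},{"slide": [0,0,0],"delta_rot": [0,0,0],"fingers": -1}]}}

```text
time_s: 8.52
tcp_pos: [0.51, 0.1739, 0.1775]
eef_rot: [180.0, 0.0, 2.9]
contact_force: [0.4, 0.2, -0.3]
gripper_width: 0.025
gripper_force: 15.0
```

Run:
```python
from fit import *
f=lambda x:.181+.0542*(x-.6)
plan((.51,f(.51),.1775),yaw=3.1)
c=wcap('g2'); cv2.imwrite('pics/g2.png',cv2.resize(c['image'][120:320,220:420],None,fx=3,fy=3,interpolation=cv2.INTER_CUBIC))
```

```text
tcp [0.51   0.1739 0.1775] [179.98   0.02   2.92] F [ 0.4   0.24 -0.3 ] w 0.025 t 8.525
(0.51, 0.176122, 0.1775) 1 x [ 0.001 -0.015 -0.   ]
```

View pics/g2.png

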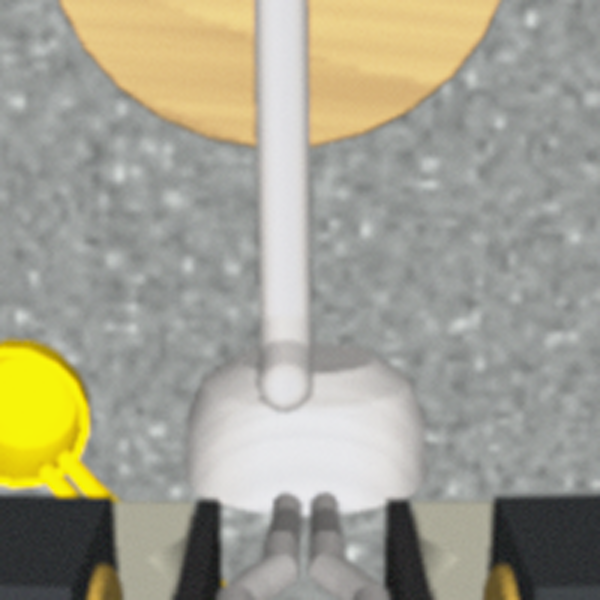

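The spare tip at (285,385) lies about 2.4 mm left of the scoop's centre (305), which matches the computed 2.2 mm residual. I correct for it and slide on gently past the tip.

Request:
{"method": "play_rows", "body": {"rows": [{"slide": [0,-0.016,0],"delta_rot": [0,0,-0.04],"fingers": -1},{"slide": [0.06,0,0],"delta_rot": [0,0,0],"fingers": -1},{"slide": [0.08,0,0],"delta_rot": [0,0,0],"fingers": -1},{"slide": [0.08,0,0],"delta_rot": [0,0,0],"fingers": -1},{"slide": [0.08,0,0],"delta_rot": [0,0,0],"fingers": -1},{"slide": [0,0,0],"delta_rot": [0,0,0],"fingers": -1}]}}

```text
time_s: 9.32
tcp_pos: [0.5556, 0.1788, 0.1772]
eef_rot: [180.0, 0.0, 3.1]
contact_force: [0.1, 0.4, 0.4]
gripper_width: 0.025
gripper_force: 15.0
```

Run:
```python
from plan import *
f=lambda x:.181+.0542*(x-.6)
plan((.619,f(.619),.1775),yaw=3.1)
```

```text
tcp [0.5556 0.1788 0.1772] [1.7998e+02 3.0000e-02 3.0700e+00] F [0.08 0.43 0.43] w 0.025 t 9.325
(0.619, 0.1820298, 0.1775) 2 x [ 0.212  0.001 -0.001]
```

Past the tip with no force. On to 45 mm from the post, then down.

Request:
{"method": "play_rows", "body": {"rows": [{"slide": [0.08,0,0],"delta_rot": [0,0,0],"fingers": -1},{"slide": [0.1,0,0],"delta_rot": [0,0,0],"fingers": -1},{"slide": [0.1,0,0],"delta_rot": [0,0,0],"fingers": -1},{"slide": [0.1,0,0],"delta_rot": [0,0,0],"fingers": -1},{"slide": [0.04,0,0],"delta_rot": [0,0,0],"fingers": -1},{"slide": [0,0,0.04],"delta_rot": [0,0,0],"fingers": -1},{"slide": [0,0,0.03],"delta_rot": [0,0,0],"fingers": -1},{"slide": [0,0,0],"delta_rot": [0,0,0],"fingers": -1}]}}

```text
time_s: 10.32
tcp_pos: [0.617, 0.1822, 0.1666]
eef_rot: [180.0, 0.1, 3.1]
contact_force: [0.5, 0.6, -0.4]
gripper_width: 0.0253
gripper_force: 15.0
```

Request:
{"method": "play_rows", "body": {"rows": [{"slide": [0,0,0.013],"delta_rot": [0,0,0],"fingers": -1},{"slide": [0,0,0.01],"delta_rot": [0,0,0],"fingers": -1},{"slide": [0,0,0.006],"delta_rot": [0,0,0],"fingers": -1},{"slide": [0,0,0],"delta_rot": [0,0,0],"fingers": -1}]}}

```text
time_s: 10.82
tcp_pos: [0.6176, 0.1824, 0.1628]
eef_rot: [180.0, 0.0, 3.1]
contact_force: [0.9, 0.4, -0.9]
gripper_width: 0.0252
gripper_force: 15.0
```

Run:
```python
from plan import *
plan()
```

```text
tcp [0.6176 0.1824 0.1628] [180.     0.     3.11] F [ 0.89  0.42 -0.9 ] w 0.0252 t 10.825
```

Request:
{"method": "play_rows", "body": {"rows": [{"slide": [0,0,0.006],"delta_rot": [0,0,0],"fingers": -1},{"slide": [0,0,0],"delta_rot": [0,0,0],"fingers": -1}]}}

```text
time_s: 11.08
tcp_pos: [0.6177, 0.1824, 0.1622]
eef_rot: [-180.0, -0.0, 3.1]
contact_force: [-0.9, -0.8, 2.0]
gripper_width: 0.0251
gripper_force: 15.0
```

Request:
{"method": "play_rows", "body": {"rows": [{"slide": [0,0,0.005],"delta_rot": [0,0,0],"fingers": -1},{"slide": [0,0,0],"delta_rot": [0,0,0],"fingers": -1}]}}

```text
time_s: 11.32
tcp_pos: [0.6178, 0.1824, 0.1618]
eef_rot: [-180.0, -0.0, 3.1]
contact_force: [-3.2, 0.3, 5.3]
gripper_width: 0.0248
gripper_force: 15.0
```

Request:
{"method": "play_rows", "body": {"rows": [{"slide": [0,0,-0.003],"delta_rot": [0,0,0],"fingers": -0.3},{"slide": [0,0,0],"delta_rot": [0,0,0],"fingers": -0.1},{"slide": [0,0,0],"delta_rot": [0,0,0],"fingers": 0},{"slide": [0,0,-0.05],"delta_rot": [0,0,0],"fingers": 0},{"slide": [0,0,-0.15],"delta_rot": [0,0,0],"fingers": 0},{"slide": [0,0,-0.2],"delta_rot": [0,0,0],"fingers": 0},{"slide": [0,0,-0.1],"delta_rot": [0,0,0],"fingers": 0},{"slide": [0,0,0],"delta_rot": [0,0,0],"fingers": 0}]}}

```text
time_s: 12.32
tcp_pos: [0.6181, 0.1827, 0.2378]
eef_rot: [-179.9, -0.1, 3.1]
contact_force: [0.3, 0.2, -0.6]
gripper_width: 0.044
gripper_force: 0.0
```

Run:
```python
from plan import *
plan((.53,.08,.24),(.608,-.0202,.24),(.608,-.0202,.1605),yaw=-5)
```

```text
tcp [0.6181 0.1827 0.2378] [-1.7993e+02 -1.2000e-01  3.1100e+00] F [ 0.28  0.22 -0.58] w 0.044 t 12.325
(0.53, 0.08, 0.24) 4 x [-0.131  0.183 -0.004]
(0.608, -0.0202, 0.24) 3 x [0.192 0.207 0.   ]
(0.608, -0.0202, 0.1605) 2 x [ 0.    -0.     0.265]
```

Request:
{"method": "play_rows", "body": {"rows": [{"slide": [0,0,0],"delta_rot": [0,0,0.9],"fingers": 0},{"slide": [0,0,0],"delta_rot": [0,0,0.87],"fingers": 0},{"slide": [0.01,0.27,0],"delta_rot": [0,0,0],"fingers": 0},{"slide": [0.01,0.27,0],"delta_rot": [0,0,0],"fingers": 0},{"slide": [0.01,0.27,0],"delta_rot": [0,0,0],"fingers": 0},{"slide": [0.01,0.27,0],"delta_rot": [0,0,0],"fingers": 0},{"slide": [0.01,0.27,0],"delta_rot": [0,0,0],"fingers": 0},{"slide": [0,0,0],"delta_rot": [0,0,0],"fingers": 0}]}}

```text
time_s: 13.32
tcp_pos: [0.6065, -0.0224, 0.2352]
eef_rot: [180.0, 0.1, -5.2]
contact_force: [0.2, -0.1, -0.3]
gripper_width: 0.0434
gripper_force: 0.0
```

Run:
```python
from plan import *
plan((.608,-.0202,.237),(.608,-.0202,.1615),yaw=-5)
```

```text
tcp [ 0.6065 -0.0224  0.2352] [ 1.7997e+02  1.3000e-01 -5.1700e+00] F [ 0.18 -0.09 -0.27] w 0.0434 t 13.325
(0.608, -0.0202, 0.237) 1 x [ 0.009 -0.016 -0.012]
(0.608, -0.0202, 0.1615) 2 x [ 0.    -0.     0.252]
```

Request:
{"method": "play_rows", "body": {"rows": [{"slide": [0.009,-0.014,0.1],"delta_rot": [0,0,0],"fingers": 0},{"slide": [0,0,0.14],"delta_rot": [0,0,0],"fingers": 0},{"slide": [0,0,0.14],"delta_rot": [0,0,0],"fingers": 0},{"slide": [0,0,0.11],"delta_rot": [0,0,0],"fingers": 0},{"slide": [0,0,0],"delta_rot": [0,0,0],"fingers": 0}]}}

```text
time_s: 13.95
tcp_pos: [0.608, -0.0175, 0.1609]
eef_rot: [179.9, 0.2, -5.0]
contact_force: [0.1, 0.7, 0.1]
gripper_width: 0.0439
gripper_force: 0.0
```

Run:
```python
from plan import *
plan((.608,-.0202,.162),yaw=-5)
```

```text
tcp [ 0.608  -0.0175  0.1609] [179.94   0.2   -4.95] F [0.1  0.74 0.13] w 0.0439 t 13.95
(0.608, -0.0202, 0.162) 1 x [ 0.002  0.018 -0.007]
```

Request:
{"method": "play_rows", "body": {"rows": [{"slide": [0,0,0],"delta_rot": [0,0,0],"fingers": 0},{"slide": [0,0,0],"delta_rot": [0,0,0],"fingers": 0}]}}

```text
time_s: 14.2
tcp_pos: [0.6096, -0.0179, 0.164]
eef_rot: [-180.0, -0.1, -5.0]
contact_force: [-0.2, 0.5, 0.4]
gripper_width: 0.0437
gripper_force: 0.0
```

Request:
{"method": "play_rows", "body": {"rows": [{"slide": [-0.007,0.015,0.013],"delta_rot": [0,0,0],"fingers": 0},{"slide": [0,0,0],"delta_rot": [0,0,0],"fingers": -0.2},{"slide": [0,0,0],"delta_rot": [0,0,0],"fingers": -0.4},{"slide": [0,0,0],"delta_rot": [0,0,0],"fingers": -0.7},{"slide": [0,0,0],"delta_rot": [0,0,0],"fingers": -1},{"slide": [0,0,0],"delta_rot": [0,0,0],"fingers": -1}]}}

```text
time_s: 14.95
tcp_pos: [0.6078, -0.0202, 0.1612]
eef_rot: [180.0, -0.0, -5.0]
contact_force: [-0.6, 0.9, 0.6]
gripper_width: 0.025
gripper_force: 15.0
```

Request:
{"method": "play_rows", "body": {"rows": [{"slide": [0,0,-0.03],"delta_rot": [0,0,0],"fingers": -1},{"slide": [0,0,-0.04],"delta_rot": [0,0,0],"fingers": -1},{"slide": [0,0,-0.033],"delta_rot": [0,0,0],"fingers": -1},{"slide": [0,0,0],"delta_rot": [0,0,0],"fingers": -1},{"slide": [0,0,0],"delta_rot": [0,0,0],"fingers": -1}]}}

```text
time_s: 15.58
tcp_pos: [0.6077, -0.0202, 0.1765]
eef_rot: [-180.0, 0.0, -5.0]
contact_force: [-0.2, -0.1, -0.4]
gripper_width: 0.0252
gripper_force: 15.0
```

Request:
{"method": "play_rows", "body": {"rows": [{"slide": [-0.05,0,0],"delta_rot": [0,0,0],"fingers": -1},{"slide": [-0.08,0,0],"delta_rot": [0,0,0],"fingers": -1},{"slide": [-0.08,0,0],"delta_rot": [0,0,0],"fingers": -1},{"slide": [0,0,0],"delta_rot": [0,0,0],"fingers": -1}]}}

```text
time_s: 16.08
tcp_pos: [0.5754, -0.0173, 0.177]
eef_rot: [-180.0, -0.0, -5.0]
contact_force: [1.2, -0.7, -1.0]
gripper_width: 0.0251
gripper_force: 15.0
```

Request:
{"method": "play_rows", "body": {"rows": [{"slide": [-0.06,0,0],"delta_rot": [0,0,0],"fingers": -1},{"slide": [-0.08,0,0],"delta_rot": [0,0,0],"fingers": -1},{"slide": [-0.1,0,0],"delta_rot": [0,0,0],"fingers": -1},{"slide": [-0.1,0,0],"delta_rot": [0,0,0],"fingers": -1},{"slide": [-0.12,0,0],"delta_rot": [0,0,0],"fingers": -1}]}}

```text
time_s: 16.7
tcp_pos: [0.5065, -0.0114, 0.1767]
eef_rot: [-180.0, -0.0, -5.0]
contact_force: [-0.6, 0.9, -0.9]
gripper_width: 0.0252
gripper_force: 15.0
```

Request:
{"method": "play_rows", "body": {"rows": [{"slide": [0,-0.1,0],"delta_rot": [0,0,-0.6],"fingers": -1},{"slide": [0,-0.2,0],"delta_rot": [0,0,-0.6],"fingers": -1},{"slide": [0,-0.25,0],"delta_rot": [0,0,-0.57],"fingers": -1},{"slide": [0,-0.25,0],"delta_rot": [0,0,0],"fingers": -1},{"slide": [0,-0.25,0],"delta_rot": [0,0,0],"fingers": -1},{"slide": [0,-0.15,0],"delta_rot": [0,0,0],"fingers": -1},{"slide": [0,0,0],"delta_rot": [0,0,0],"fingers": -1},{"slide": [0,0,0],"delta_rot": [0,0,0],"fingers": -1}]}}

```text
time_s: 17.7
tcp_pos: [0.5043, 0.1681, 0.1765]
eef_rot: [180.0, 0.0, 3.1]
contact_force: [0.3, -0.5, -0.4]
gripper_width: 0.0252
gripper_force: 15.0
```

Run:
```python
from plan import *
f=lambda x:.181+.0542*(x-.6)
plan((.505,f(.505),.1768),(.578,f(.578),.1768),yaw=3.1)
```

```text
tcp [0.5043 0.1681 0.1765] [1.7998e+02 2.0000e-02 3.1400e+00] F [ 0.34 -0.52 -0.38] w 0.0252 t 17.7
(0.505, 0.175851, 0.1768) 1 x [ 0.008 -0.052 -0.002]
(0.578, 0.17980759999999998, 0.1768) 2 x [ 0.244 -0.    -0.   ]
```

Request:
{"method": "play_rows", "body": {"rows": [{"slide": [0.008,-0.052,-0.002],"delta_rot": [0,0,0],"fingers": -1},{"slide": [0,0,0],"delta_rot": [0,0,0],"fingers": -1},{"slide": [0,0,0],"delta_rot": [0,0,0],"fingers": -1},{"slide": [0,0,0],"delta_rot": [0,0,0],"fingers": -1}]}}

```text
time_s: 18.2
tcp_pos: [0.5053, 0.1759, 0.1769]
eef_rot: [180.0, 0.0, 3.1]
contact_force: [-0.1, 0.2, -0.8]
gripper_width: 0.0251
gripper_force: 15.0
```

Request:
{"method": "play_rows", "body": {"rows": [{"slide": [0.06,0,0],"delta_rot": [0,0,0],"fingers": -1},{"slide": [0.08,0,0],"delta_rot": [0,0,0],"fingers": -1},{"slide": [0.08,0,0],"delta_rot": [0,0,0],"fingers": -1},{"slide": [0.08,0,0],"delta_rot": [0,0,0],"fingers": -1},{"slide": [0.08,0,0],"delta_rot": [0,0,0],"fingers": -1},{"slide": [0,0,0],"delta_rot": [0,0,0],"fingers": -1}]}}

```text
time_s: 18.95
tcp_pos: [0.563, 0.1792, 0.1765]
eef_rot: [180.0, 0.0, 3.1]
contact_force: [-0.4, -0.2, -0.7]
gripper_width: 0.0249
gripper_force: 15.0
```

Request:
{"method": "play_rows", "body": {"rows": [{"slide": [0.06,0,0],"delta_rot": [0,0,0],"fingers": -1},{"slide": [0.045,0,0],"delta_rot": [0,0,0],"fingers": -1},{"slide": [0,0,0],"delta_rot": [0,0,0],"fingers": -1},{"slide": [0,0,0.04],"delta_rot": [0,0,0],"fingers": -1},{"slide": [0,0,0.03],"delta_rot": [0,0,0],"fingers": -1},{"slide": [0,0,0.016],"delta_rot": [0,0,0],"fingers": -1},{"slide": [0,0,0],"delta_rot": [0,0,0],"fingers": -1},{"slide": [0,0,0],"delta_rot": [0,0,0],"fingers": -1}]}}

```text
time_s: 19.95
tcp_pos: [0.578, 0.1802, 0.1641]
eef_rot: [-180.0, -0.0, 3.1]
contact_force: [0.1, -0.5, -0.6]
gripper_width: 0.0253
gripper_force: 15.0
```

Request:
{"method": "play_rows", "body": {"rows": [{"slide": [0,0,0.01],"delta_rot": [0,0,0],"fingers": -1},{"slide": [0,0,0.007],"delta_rot": [0,0,0],"fingers": -1},{"slide": [0,0,0],"delta_rot": [0,0,0],"fingers": -1}]}}

```text
time_s: 20.32
tcp_pos: [0.5779, 0.1801, 0.1614]
eef_rot: [180.0, 0.0, 3.1]
contact_force: [1.5, 0.6, -0.6]
gripper_width: 0.0251
gripper_force: 15.0
```

Request:
{"method": "play_rows", "body": {"rows": [{"slide": [0,0,0.005],"delta_rot": [0,0,0],"fingers": -1},{"slide": [0,0,0],"delta_rot": [0,0,0],"fingers": -1}]}}

```text
time_s: 20.58
tcp_pos: [0.5779, 0.1801, 0.1607]
eef_rot: [180.0, -0.0, 3.1]
contact_force: [-0.0, 0.6, -0.4]
gripper_width: 0.0254
gripper_force: 15.0
```

Request:
{"method": "play_rows", "body": {"rows": [{"slide": [0,0,0.006],"delta_rot": [0,0,0],"fingers": -1},{"slide": [0,0,0],"delta_rot": [0,0,0],"fingers": -1}]}}

```text
time_s: 20.82
tcp_pos: [0.5779, 0.1801, 0.16]
eef_rot: [180.0, -0.0, 3.1]
contact_force: [-2.1, -0.3, 1.4]
gripper_width: 0.0252
gripper_force: 15.0
```

Contact begins. One hair more, then release.

Request:
{"method": "play_rows", "body": {"rows": [{"slide": [0,0,0.003],"delta_rot": [0,0,0],"fingers": -1},{"slide": [0,0,0],"delta_rot": [0,0,0],"fingers": -0.3},{"slide": [0,0,0],"delta_rot": [0,0,0],"fingers": -0.1},{"slide": [0,0,0],"delta_rot": [0,0,0],"fingers": 0},{"slide": [0,0,-0.05],"delta_rot": [0,0,0],"fingers": 0},{"slide": [0,0,-0.15],"delta_rot": [0,0,0],"fingers": 0},{"slide": [0,0,-0.2],"delta_rot": [0,0,0],"fingers": 0},{"slide": [0,0,-0.1],"delta_rot": [0,0,0],"fingers": 0}]}}

```text
time_s: 21.82
tcp_pos: [0.5786, 0.1805, 0.2366]
eef_rot: [-179.9, -0.1, 3.1]
contact_force: [-0.4, -0.5, -1.2]
gripper_width: 0.0442
gripper_force: 0.0
```

Request:
{"method": "play_rows", "body": {"rows": [{"slide": [0,0,0],"delta_rot": [0,0,0.9],"fingers": 0},{"slide": [0,0,0],"delta_rot": [0,0,0.87],"fingers": 0},{"slide": [0.03,0.27,0],"delta_rot": [0,0,0],"fingers": 0},{"slide": [0.03,0.27,0],"delta_rot": [0,0,0],"fingers": 0},{"slide": [0.03,0.27,0],"delta_rot": [0,0,0],"fingers": 0},{"slide": [0.03,0.27,0],"delta_rot": [0,0,0],"fingers": 0},{"slide": [0.03,0.25,0],"delta_rot": [0,0,0],"fingers": 0},{"slide": [0,0,0],"delta_rot": [0,0,0],"fingers": 0}]}}

```text
time_s: 22.82
tcp_pos: [0.5826, -0.0227, 0.2342]
eef_rot: [180.0, 0.0, -5.2]
contact_force: [-0.8, 0.2, -0.5]
gripper_width: 0.0441
gripper_force: 0.0
```

Run:
```python
from plan import *
plan((.564,-.02,.237),(.6415,-.0232,.237),(.6415,-.0232,.162),yaw=-5)
c=wcap('v3'); s=cap('side','s3')
v=np.hstack([cv2.resize(s['image'][140:300,210:370],(600,600),interpolation=cv2.INTER_CUBIC)]);cv2.imwrite('pics/s3c.png',v)
```

```text
tcp [ 0.5826 -0.0227  0.2342] [ 1.7999e+02  3.0000e-02 -5.1700e+00] F [-0.77  0.2  -0.54] w 0.0441 t 22.825
(0.564, -0.02, 0.237) 1 x [-0.125 -0.007 -0.019]
(0.6415, -0.0232, 0.237) 2 x [ 0.258 -0.012 -0.   ]
(0.6415, -0.0232, 0.162) 2 x [ 0.   -0.    0.25]
```

View pics/s3c.png

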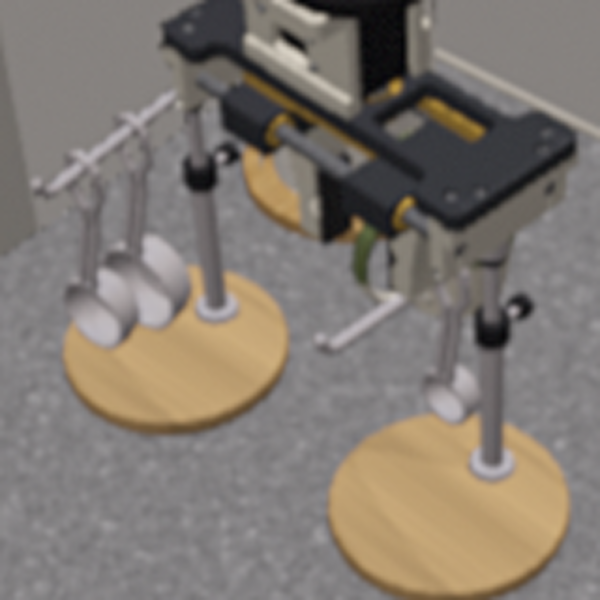

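Both front scoops hang on the spare hook (eyes near (85,160) and (135,120)), and the small one hangs near (455,300) on the full hook. Next I take the small one.

Request:
{"method": "play_rows", "body": {"rows": [{"slide": [0.13,-0.009,0],"delta_rot": [0,0,0],"fingers": 0},{"slide": [0.13,-0.01,0],"delta_rot": [0,0,0],"fingers": 0},{"slide": [0.13,0,0],"delta_rot": [0,0,0],"fingers": 0},{"slide": [0,0,0.08],"delta_rot": [0,0,0],"fingers": 0},{"slide": [0,0,0],"delta_rot": [0,0,0],"fingers": 0},{"slide": [0,0,0],"delta_rot": [0,0,0],"fingers": 0}]}}

```text
time_s: 23.68
tcp_pos: [0.6409, -0.0224, 0.2224]
eef_rot: [180.0, 0.0, -5.0]
contact_force: [0.5, -0.1, 0.1]
gripper_width: 0.0435
gripper_force: 0.0
```

Run:
```python
from plan import *
plan((.6415,-.0233,.223),(.6415,-.0233,.1612),yaw=-5)
```

```text
tcp [ 0.6409 -0.0224  0.2224] [ 1.7999e+02  1.0000e-02 -4.9600e+00] F [ 0.46 -0.1   0.11] w 0.0435 t 23.675
(0.6415, -0.0233, 0.223) 1 x [ 0.004  0.005 -0.004]
(0.6415, -0.0233, 0.1612) 2 x [ 0.    -0.     0.206]
```

Request:
{"method": "play_rows", "body": {"rows": [{"slide": [0.004,0.005,0.1],"delta_rot": [0,0,0],"fingers": 0},{"slide": [0,0,0.13],"delta_rot": [0,0,0],"fingers": 0},{"slide": [0,0,0.12],"delta_rot": [0,0,0],"fingers": 0},{"slide": [0,0,0.05],"delta_rot": [0,0,0],"fingers": 0},{"slide": [0,0,0],"delta_rot": [0,0,0],"fingers": 0},{"slide": [0,0,0],"delta_rot": [0,0,0],"fingers": 0}]}}

```text
time_s: 24.42
tcp_pos: [0.6425, -0.0236, 0.163]
eef_rot: [-180.0, -0.1, -5.0]
contact_force: [0.2, -0.1, 1.0]
gripper_width: 0.0437
gripper_force: 0.0
```

Request:
{"method": "play_rows", "body": {"rows": [{"slide": [0,0,0.01],"delta_rot": [0,0,0],"fingers": -0.2},{"slide": [0,0,0],"delta_rot": [0,0,0],"fingers": -0.4},{"slide": [0,0,0],"delta_rot": [0,0,0],"fingers": -0.7},{"slide": [0,0,0],"delta_rot": [0,0,0],"fingers": -1},{"slide": [0,0,0],"delta_rot": [0,0,0],"fingers": -1}]}}

```text
time_s: 25.05
tcp_pos: [0.6422, -0.0235, 0.161]
eef_rot: [-180.0, -0.0, -5.0]
contact_force: [0.1, 0.3, 1.2]
gripper_width: 0.0252
gripper_force: 15.0
```

Request:
{"method": "play_rows", "body": {"rows": [{"slide": [0,0,-0.03],"delta_rot": [0,0,0],"fingers": -1},{"slide": [0,0,-0.04],"delta_rot": [0,0,0],"fingers": -1},{"slide": [0,0,-0.032],"delta_rot": [0,0,0],"fingers": -1},{"slide": [0,0,0],"delta_rot": [0,0,0],"fingers": -1},{"slide": [0,0,0],"delta_rot": [0,0,0],"fingers": -1}]}}

```text
time_s: 25.68
tcp_pos: [0.6419, -0.0236, 0.1761]
eef_rot: [-180.0, 0.0, -5.0]
contact_force: [0.1, -0.0, -0.1]
gripper_width: 0.0252
gripper_force: 15.0
```

Request:
{"method": "play_rows", "body": {"rows": [{"slide": [-0.06,0,0],"delta_rot": [0,0,0],"fingers": -1},{"slide": [-0.1,0,0],"delta_rot": [0,0,0],"fingers": -1},{"slide": [-0.1,0,0],"delta_rot": [0,0,0],"fingers": -1},{"slide": [-0.1,0,0],"delta_rot": [0,0,0],"fingers": -1},{"slide": [-0.1,0,0],"delta_rot": [0,0,0],"fingers": -1},{"slide": [0,0,0],"delta_rot": [0,0,0],"fingers": -1}]}}

```text
time_s: 26.42
tcp_pos: [0.5722, -0.0174, 0.1767]
eef_rot: [-180.0, -0.0, -5.0]
contact_force: [0.5, 0.0, -0.0]
gripper_width: 0.0254
gripper_force: 15.0
```

Request:
{"method": "play_rows", "body": {"rows": [{"slide": [-0.08,0,0],"delta_rot": [0,0,0],"fingers": -1},{"slide": [-0.1,0,0],"delta_rot": [0,0,0],"fingers": -1},{"slide": [-0.12,0,0],"delta_rot": [0,0,0],"fingers": -1},{"slide": [-0.12,0,0],"delta_rot": [0,0,0],"fingers": -1},{"slide": [0,0,-0.15],"delta_rot": [0,0,0],"fingers": -1},{"slide": [0,0,-0.2],"delta_rot": [0,0,0],"fingers": -1},{"slide": [0,0,-0.1],"delta_rot": [0,0,0],"fingers": -1},{"slide": [0,0,0],"delta_rot": [0,0,0],"fingers": -1}]}}

```text
time_s: 27.42
tcp_pos: [0.5106, -0.0119, 0.2444]
eef_rot: [-179.9, -0.1, -5.0]
contact_force: [-0.0, 0.3, -1.2]
gripper_width: 0.0252
gripper_force: 15.0
```

Run:
```python
from plan import *
plan((.49,-.25,.24))
```

```text
tcp [ 0.5106 -0.0119  0.2444] [-1.7994e+02 -1.1000e-01 -4.9900e+00] F [-0.    0.29 -1.19] w 0.0252 t 27.425
(0.49, -0.25, 0.24) 6 x [0.    0.266 0.005]
```

Request:
{"method": "play_rows", "body": {"rows": [{"slide": [0,0.2,0],"delta_rot": [0,0,0],"fingers": -1},{"slide": [0,0.3,0],"delta_rot": [0,0,0],"fingers": -1},{"slide": [0,0.3,0],"delta_rot": [0,0,0],"fingers": -1},{"slide": [0,0.3,0],"delta_rot": [0,0,0],"fingers": -1},{"slide": [0,0.3,0],"delta_rot": [0,0,0],"fingers": -1},{"slide": [0,0.2,0],"delta_rot": [0,0,0],"fingers": -1},{"slide": [0,0,0],"delta_rot": [0,0,0],"fingers": -1},{"slide": [0,0,0],"delta_rot": [0,0,0],"fingers": -1}]}}

```text
time_s: 28.42
tcp_pos: [0.4891, -0.2509, 0.2424]
eef_rot: [-180.0, 0.1, -5.0]
contact_force: [-0.9, 0.1, -0.5]
gripper_width: 0.0254
gripper_force: 15.0
```

Run:
```python
from plan import *
plan();c=wcap('j1'); cv2.imwrite('pics/j1.png',cv2.resize(c['image'][20:320,150:550],None,fx=2,fy=2,interpolation=cv2.INTER_CUBIC))
```

```text
tcp [ 0.4891 -0.2509  0.2424] [-1.7997e+02  1.0000e-01 -5.0300e+00] F [-0.87  0.14 -0.52] w 0.0254 t 28.425
```

View pics/j1.png

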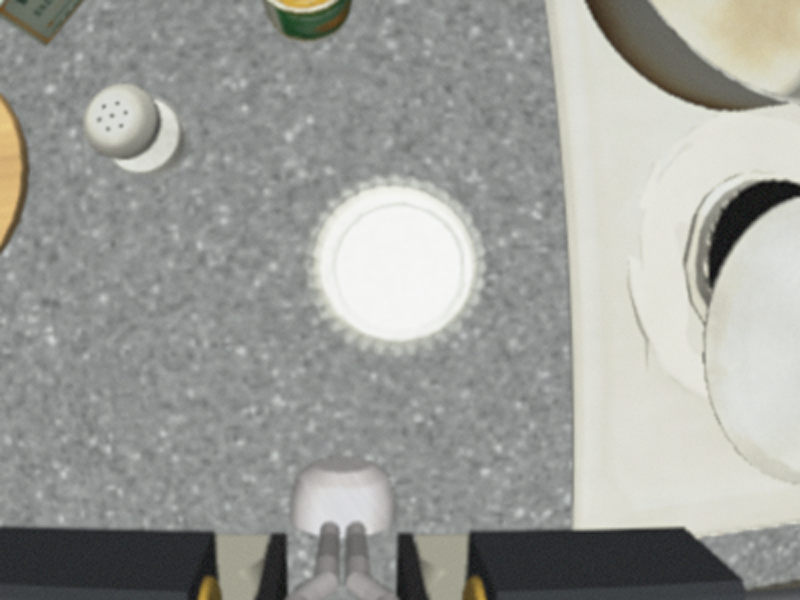

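The jar's mouth is centred at about (401,263) in this crop, and the small scoop is upright between the fingers at (343,500).

Run:
```python
from fit import *
c=load('j1'); o,d=wray(c,150+401.5/2-.5,20+263.5/2-.5); 
for z in(.04,.074): print(o+d*(z-o[2])/d[2])
j=o+d*(.074-o[2])/d[2]
plan((j[0]-.001,j[1],.2424),yaw=-5)
```

```text
[ 0.5528 -0.2852  0.04  ]
[ 0.5538 -0.2826  0.074 ]
tcp [ 0.4893 -0.2506  0.2429] [-179.98    0.07   -4.98] F [ 0.9  -0.53 -0.69] w 0.0251 t 28.475
(np.float64(0.5528391687835277), np.float64(-0.282619505213285), 0.2424) 2 x [0.22  0.088 0.002]
```

Request:
{"method": "play_rows", "body": {"rows": [{"slide": [0.145,0.058,0],"delta_rot": [0,0,0],"fingers": -1},{"slide": [0.145,0.058,0],"delta_rot": [0,0,0],"fingers": -1},{"slide": [0.145,0.058,0.05],"delta_rot": [0,0,0],"fingers": -1},{"slide": [0,0,0.2],"delta_rot": [0,0,0],"fingers": -1},{"slide": [0,0,0.2],"delta_rot": [0,0,0],"fingers": -1},{"slide": [0,0,0],"delta_rot": [0,0,0],"fingers": -1},{"slide": [0,0,0],"delta_rot": [0,0,0],"fingers": -1},{"slide": [0,0,0],"delta_rot": [0,0,0],"fingers": -1}]}}

```text
time_s: 29.48
tcp_pos: [0.5532, -0.2828, 0.1778]
eef_rot: [180.0, -0.1, -5.0]
contact_force: [0.5, -0.3, -0.6]
gripper_width: 0.0249
gripper_force: 15.0
```

Run:
```python
from plan import *
plan((.5525,-.2822,.16),(.5525,-.2822,.09),yaw=-5)
```

```text
tcp [ 0.5532 -0.2828  0.1778] [ 1.7997e+02 -1.4000e-01 -4.9600e+00] F [ 0.48 -0.3  -0.63] w 0.0249 t 29.475
(0.5525, -0.2822, 0.16) 1 x [-0.005 -0.004  0.119]
(0.5525, -0.2822, 0.09) 2 x [ 0.    -0.     0.233]
```

Down in two gentle stages.

Request:
{"method": "play_rows", "body": {"rows": [{"slide": [-0.004,-0.004,0.08],"delta_rot": [0,0,0],"fingers": -1},{"slide": [0,0,0.07],"delta_rot": [0,0,0],"fingers": -1},{"slide": [0,0,0.06],"delta_rot": [0,0,0],"fingers": -1},{"slide": [0,0,0.06],"delta_rot": [0,0,0],"fingers": -1},{"slide": [0,0,0],"delta_rot": [0,0,0],"fingers": -1}]}}

```text
time_s: 30.1
tcp_pos: [0.5512, -0.2821, 0.1345]
eef_rot: [-180.0, 0.1, -5.0]
contact_force: [0.8, -1.0, -0.8]
gripper_width: 0.0253
gripper_force: 15.0
```

Request:
{"method": "play_rows", "body": {"rows": [{"slide": [0,0,0.08],"delta_rot": [0,0,0],"fingers": -1},{"slide": [0,0,0.08],"delta_rot": [0,0,0],"fingers": -1},{"slide": [0,0,0.08],"delta_rot": [0,0,0],"fingers": -1},{"slide": [0,0,0.06],"delta_rot": [0,0,0],"fingers": -1},{"slide": [0,0,0],"delta_rot": [0,0,0],"fingers": -1},{"slide": [0,0,0],"delta_rot": [0,0,0],"fingers": -1}]}}

```text
time_s: 30.85
tcp_pos: [0.5521, -0.2823, 0.0909]
eef_rot: [180.0, -0.0, -5.0]
contact_force: [-0.1, 0.0, -0.5]
gripper_width: 0.0253
gripper_force: 15.0
```

Request:
{"method": "play_rows", "body": {"rows": [{"slide": [0,0,0.02],"delta_rot": [0,0,0],"fingers": -1},{"slide": [0,0,0.013],"delta_rot": [0,0,0],"fingers": -1},{"slide": [0,0,0],"delta_rot": [0,0,0],"fingers": -1},{"slide": [0,0,0],"delta_rot": [0,0,0],"fingers": -1}]}}

```text
time_s: 31.35
tcp_pos: [0.5519, -0.2823, 0.0858]
eef_rot: [180.0, -0.0, -5.0]
contact_force: [0.3, 0.5, 0.0]
gripper_width: 0.0248
gripper_force: 15.0
```

Request:
{"method": "play_rows", "body": {"rows": [{"slide": [0,0,0.006],"delta_rot": [0,0,0],"fingers": -1},{"slide": [0,0,0],"delta_rot": [0,0,0],"fingers": -1}]}}

```text
time_s: 31.6
tcp_pos: [0.5518, -0.2822, 0.0848]
eef_rot: [-180.0, 0.0, -5.0]
contact_force: [-0.7, -0.8, -0.1]
gripper_width: 0.0251
gripper_force: 15.0
```

Request:
{"method": "play_rows", "body": {"rows": [{"slide": [0,0,0.006],"delta_rot": [0,0,0],"fingers": -1},{"slide": [0,0,0],"delta_rot": [0,0,0],"fingers": -1}]}}

```text
time_s: 31.85
tcp_pos: [0.5519, -0.2822, 0.084]
eef_rot: [180.0, -0.0, -5.0]
contact_force: [0.2, -0.3, 0.1]
gripper_width: 0.0249
gripper_force: 15.0
```

Request:
{"method": "play_rows", "body": {"rows": [{"slide": [0,0,0.006],"delta_rot": [0,0,0],"fingers": -1},{"slide": [0,0,0],"delta_rot": [0,0,0],"fingers": -1}]}}

```text
time_s: 32.1
tcp_pos: [0.5525, -0.2824, 0.0837]
eef_rot: [180.0, -0.1, -5.0]
contact_force: [0.8, 0.2, 4.6]
gripper_width: 0.0252
gripper_force: 15.0
```

Floor reached. Release and rise.

Request:
{"method": "play_rows", "body": {"rows": [{"slide": [0,0,-0.003],"delta_rot": [0,0,0],"fingers": -0.35},{"slide": [0,0,0],"delta_rot": [0,0,0],"fingers": -0.2},{"slide": [0,0,0],"delta_rot": [0,0,0],"fingers": 0.1},{"slide": [0,0,0],"delta_rot": [0,0,0],"fingers": 0.3},{"slide": [0,0,0],"delta_rot": [0,0,0],"fingers": 0.4},{"slide": [0,0,0],"delta_rot": [0,0,0],"fingers": 0.4}]}}

```text
time_s: 32.85
tcp_pos: [0.5518, -0.2822, 0.0834]
eef_rot: [-180.0, 0.0, -5.0]
contact_force: [-0.7, -0.0, -0.0]
gripper_width: 0.0609
gripper_force: 0.0
```

Request:
{"method": "play_rows", "body": {"rows": [{"slide": [0,0,-0.05],"delta_rot": [0,0,0],"fingers": 0.4},{"slide": [0,0,-0.15],"delta_rot": [0,0,0],"fingers": 0.4},{"slide": [0,0,-0.3],"delta_rot": [0,0,0],"fingers": 0.4},{"slide": [0,0,-0.3],"delta_rot": [0,0,0],"fingers": 0.4},{"slide": [0,0,-0.2],"delta_rot": [0,0,0],"fingers": 0.4},{"slide": [0,0,0],"delta_rot": [0,0,0],"fingers": 0.4},{"slide": [0,0,0],"delta_rot": [0,0,0],"fingers": 0.4}]}}

```text
time_s: 33.72
tcp_pos: [0.5515, -0.282, 0.2333]
eef_rot: [-180.0, 0.0, -5.0]
contact_force: [-0.5, -0.3, 0.4]
gripper_width: 0.0612
gripper_force: 0.0
```

Run:
```python
from fit import *
plan()
# numeric check without viewing: jar centroid shift and bar regions vs before
c=cap('side','end');a=load('side0')['image'].astype(int);b=c['image'].astype(int);d=np.abs(a-b).sum(2)>60
for n,(x0,x1,y0,y1) in {'jar':(380,445,280,390),'salt':(370,398,278,322),'spice':(425,460,268,322),'mug':(303,352,172,222),'tea':(372,442,226,280)}.items():
    m=d[y0:y1,x0:x1];ys,xs=np.nonzero(m);print(n,m.sum(),(xs.min()+x0,xs.max()+x0,ys.min()+y0,ys.max()+y0) if m.sum() else '')
m=load('s3')['image'].astype(int)
e=(np.abs(m-b).sum(2)>60)[160:240,215:262];print('spare scoops change since s3',e.sum())
```

```text
tcp [ 0.5515 -0.282   0.2333] [-179.98    0.01   -5.01] F [-0.48 -0.26  0.38] w 0.0612 t 33.725
jar 425 (np.int64(385), np.int64(444), np.int64(280), np.int64(354))
salt 6 (np.int64(385), np.int64(394), np.int64(281), np.int64(287))
spice 823 (np.int64(425), np.int64(459), np.int64(268), np.int64(321))
mug 68 (np.int64(312), np.int64(335), np.int64(205), np.int64(221))
tea 2388 (np.int64(372), np.int64(441), np.int64(226), np.int64(279))
spare scoops change since s3 30
```

```bash
python3 -c "
from plant import r
print(r.close_job())"
```

```text
the job is handed in; nothing more can be done
None
```

I handed the job in at about 34 s: the large and medium scoops hang on the spare hook, and the small scoop was set on the sugar jar's floor and let go, though I did not look at it after release and no verdict came back.

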